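# Mould past the spring gate

### The arm

A 7-joint arm with a two-finger parallel gripper is mounted at the origin on a cart in front of the work surface, level with it; the furniture and walls round the work are solid. World frame = base frame: x ahead of the robot, y to its left, z up, the work surface at z = 0. Lengths are in m, angles in rad, forces in N, time in s.
With the tool pointing down it reaches from about 0.425 to 0.925 m from the base axis. Payload 6.8 kg.
Tool frame: the origin (TCP) lies at the very end of the fingers, on their centre line; the grasp point (between the pads) lies 19 mm behind it; z points along the fingers, y is the line along which they close (so a half turn about z gives the same grasp; the last joint's range is limited). The gripper opens to 88 mm and grips with 3 to 60 N. Pads are 20 mm wide; open, the fingers measure 115 mm over their backs; the gripper's body (75 mm by 178 mm) begins 61 mm behind the grasp point.
Start: joints at [-1.315, 0.477, 0.022, 1.555, -0.011, 1.109, -0.083], TCP at [0.24, 0.631, 0.223] pointing down, gripper open.
Joint ranges: [-2.96, 2.96], [-0.34, 2.1], [-1.41, 1.46], [0.24, 2.44], [-1.37, 4.51], [0.17, 1.92], [-2.96, 2.96]. Speed limits (rad/s): [2.39, 2.39, 3.14, 3.14, 3.14, 3.14, 3.14].

### API

Orientations are given as [roll, pitch, yaw] about the fixed x, y, z axes, in that order (R = Rz(yaw) Ry(pitch) Rx(roll)).
In Python, from station import readout, eyes, ticket gives the robot as it stands. The module is installed in compiled form; this text tells all that it offers.
- The arm moves only by the tool carry_out, never from a script. Its argument "steps" is a list of rows, each an object of numbers: "tx", "ty", "tz": the shift along the tool's x, y, z as a fraction of full scale; "wx", "wy", "wz": the turn, a rotation vector about the tool's x, y, z as a fraction of full scale. A call has 1 to 8 rows; each row shifts and turns the commanded pose from where the row before left it, along the tool's axes as they then stand; what a row does not reach is not made up. Full scale, the value 1, is 12 cm for a shift and 45 degrees for a turn. A row lasts 1/10 s, in which the tool goes at most 50 mm and 8.59 degrees, less where a joint would pass 70% of its speed; a pose out of reach is approached as far as the arm can. A call with a number of a shift or a turn outside -1 to 1 is refused whole. A call with a gripper value outside its range is refused whole. "jaw" is the opening, from -1 (shut) to 1 (fully open), so that 0 is half open, set as the call begins (left out, the last holds). The fingers move at their own pace and stop on an object; "squeeze" is the grip in N (left out, the last holds). Time passes only in rows, so rows that do not move let the fingers close. It gives the time, the measured TCP pose, the force, the opening and the grip force at its end, in the units of the state.
- readout.state(): the state, without advancing time (a new reading comes with each control period).
- eyes.capture(name): name is "side" or "top"; returns the picture (384x512x3 uint8, red, green, blue); there is no depth.
- eyes.get_calibration(name): a dict with "fx", "fy", "cx", "cy" (pixels), "dist_coeffs" ([k1, k2, p1, p2, k3] as OpenCV has them; the pictures are not rectified), "R" (3x3) and "t" (3): a world point X has camera coordinates R X + t. Camera axes: x right, y down, z forward; pixel columns grow to the right and rows downward; lengths in m; the calibration is good to about 2 mm. A picture is of the moment at which its call begins. get_calibration takes no time and is no camera call.
- ticket.job_done(): hands the job in; it is judged then, once.
The state is a dict: "time": time; "qpos": joint angles; "dq": joint speeds; "tau": joint torques, N m; "position": TCP position; "orientation": TCP orientation; "wrist_force": force on the tool from outside, world axes, zero at the start; "ft_torque": the same for the moment, N m; "width": opening from 0.0 (shut) to 1.0 (fully open); "finger_force": force on a finger pad.
Only numpy, scipy, OpenCV 4.12 (cv2) and the standard library are available. Lean on these libraries where they do the work, as an engineer would, in place of code of your own. Each camera call takes 0.05 s, during which the arm holds its last target. There are 200 camera calls.

### The job

Slide the boxed mould along the feed chute, past the spring gate and home against the wooden end stop, then let the gate come fully up behind it. Keep the gate held down clear of the mould with a fingertip on its long steel hold bar the whole time the mould is passing over it, and push the mould gently from behind with the other finger: it must stay flat on the chute and never be lifted. Leave the other things on the table where they are.

Things in the scene. Friction and masses are not known exactly. Their poses are not given: they have to be found in the camera images.
- chute: Fixed wooden feed chute. Origin on the table top under mid-channel, in the gate's plane; y = travel direction (roughly robot's left), x away from the robot, z up. Deck top at z 75 mm, y -200 to +165, x -47 to +47. Channel x -32 to +32 between aluminium strips 5 mm thick, 8 mm high on the -x side, 20 mm on the +x side. Hinge brackets at x +90 mm reach z 112 mm, beside the channel.
- stop_face (a point): Centre of the end stop's near face, at deck height: chute frame (0, +150, +75) mm. The stop is a wooden block across the channel, 34 mm high.
- gate_blade (a point): Centre of the top edge of the gate's steel blade, which stands through a slot in the deck and moves with the gate. Blade 6 mm thick along the travel, 38 mm wide across (chute x -28 to +10); its top is 18 mm above the deck when up. The mould cannot push it down; pressing the hold bar does.
- gate (a joint): Gate angle, rad: 0 = fully up (closed), 0.32 = limit, pressed right down. A steel frame hinged about a line parallel to the travel, at chute x +90, z +100 mm, with the blade and the hold bar. The blade is wholly below the deck from 0.24 rad on; hold it at 0.26 to 0.32. A spring (about 1.5 N on the bar at first, 3.5 N when down) raises it when the bar is let go.
- hold_bar (a point): The gate's hold bar: round steel rod, 14 mm diameter (17 mm black end collars), along the travel, outside the channel on the robot's side. Origin on its axis in the gate plane; y along it, from -238 to +58 mm. Gate up: axis at chute x -58, z +122 mm; at 0.29 rad: x -58, z +79 mm, so its top is 11 mm above the deck. Press it down anywhere along its length and slide along it.
- mould: The boxed mould: orange card box in a clear sleeve, 56 mm wide (x), 136 mm long (y), 34 mm high, 0.14 to 0.28 kg. Origin: centre of its underside, axes as the chute's. It starts lengthwise in the channel, on the deck, its front end 15 to 52 mm short of the gate plane. Home against the end stop its origin is at chute y +82 mm and its rear end 11 mm past the blade's far face.
- cutter_tin: Bystander: round steel tin of cutters, 122 mm diameter, 25 mm high, on the table; origin centre of underside.
- jigger: Bystander: double-ended steel jigger, 44 mm diameter, 108 mm high, standing on the table; origin centre of underside.
- press_mould: Bystander: wooden press mould, 58 x 160 x 27 mm, lying on the table; origin centre of underside.
- petal_cutter: Bystander: small steel blossom cutter, 23 mm wide, 18 mm high, on the table on the robot's side of the chute; origin centre of underside.
- dropper: Bystander: brown dropper bottle, 33 mm diameter, 102 mm high, standing on the table near the chute's far end; origin centre of underside.
- ball_tool: Bystander: white modelling tool with a ball end, 55 x 95 x 12 mm, on the table; origin centre of underside.
Not all that is in view belongs to the job. Leave any turquoise look-alike of the mould alone.

How it is judged:
By the outcome, as a careful person would: the job done as asked, in the order asked, and still so for the second after the job is handed in, with the robot touching nothing.
It also fails if it takes over 58 s, if anything falls off the work surface, if the arm or the gripper's body presses on something with over 40 N, if the wrist force passes 120 N, or if a joint passes its speed limit or range.

## Working session

There is one attempt and no reset: what is moved stays moved. The work goes in short steps, Python scripts to look and compute and a tool call to move; the robot and the scene stay as the last step left them, time stands still between calls to the robot, and variables do not carry over. Pictures are saved under pics/ and viewed, at most 10 in all, crops included, and the job is handed in when it is done.

Besides the shell and the picture viewer there is one more tool, called as name(argument=value, ...) on one line, values as JSON. carry_out: Moves the arm, as the interface text tells. Its arguments: {"type":"object","properties":{"steps":{"type":"array"},"jaw":{"type":"number"},"squeeze":{"type":"number"}},"required":["steps"]}

```bash
mkdir -p pics
python3 - <<'E'
from station import readout, eyes
import cv2,numpy as np
print(readout.state())
for n in("side","top"):
    c=eyes.get_calibration(n);print(n,c, 'cam pos',-np.array(c["R"]).T@np.array(c["t"]))
    cv2.imwrite(f"pics/{n}0.png",cv2.resize(eyes.capture(n)[:,:,::-1],(800,600),interpolation=cv2.INTER_CUBIC))
E
```

```text
{'time': 0.0, 'qpos': array([-1.3151006 ,  0.47776634,  0.02233594,  1.55644445, -0.01149192,
        1.10932079, -0.08308034]), 'dq': array([ 0.00057351, -0.00168307,  0.00112963,  0.00067674,  0.00041791,
       -0.00119437,  0.00258695]), 'tau': array([-2.61943369e-04, -5.82848704e+01,  1.53404888e+00, -2.72613430e+01,
       -5.45379217e-02,  1.67956942e-02,  1.30673639e-04]), 'position': array([0.23997951, 0.63024778, 0.22170726]), 'orientation': array([-3.13978723e+00,  1.39125626e-04,  2.77784536e+00]), 'wrist_force': array([ 0.12773091, -0.21716799, -0.03383333]), 'ft_torque': array([ 0.008769  , -0.00525352, -0.01159608]), 'finger_force': 0.0, 'width': 0.9999162733748982}
side {'fx': 426.5730651572106, 'fy': 426.5730651572106, 'cx': 253.1981130689984, 'cy': 192.84331236888352, 'dist_coeffs': array([0.00474085, 0.        , 0.        , 0.        , 0.        ]), 'R': array([[ 0.99896337, -0.04204491,  0.01744759],
       [-0.00249319, -0.43324313, -0.90127364],
       [ 0.04545302,  0.90029585, -0.43289884]]), 't': array([-0.55301742,  0.15529515,  1.03275089])} cam pos [ 0.50588968 -0.88575236  0.59668891]
top {'fx': 498.531881635963, 'fy': 498.531881635963, 'cx': 255.79537677040926, 'cy': 193.72127674857927, 'dist_coeffs': array([-0.10316908,  0.        ,  0.        ,  0.        ,  0.        ]), 'R': array([[ 0.01299563, -0.99990102,  0.00539145],
       [-0.98861193, -0.01365698, -0.14986639],
       [ 0.14992519, -0.00338244, -0.98869156]]), 't': array([0.0966766 , 0.57419282, 1.46766897])} cam pos [0.34635696 0.10947307 1.5366029 ]
```

View pics/top0.png

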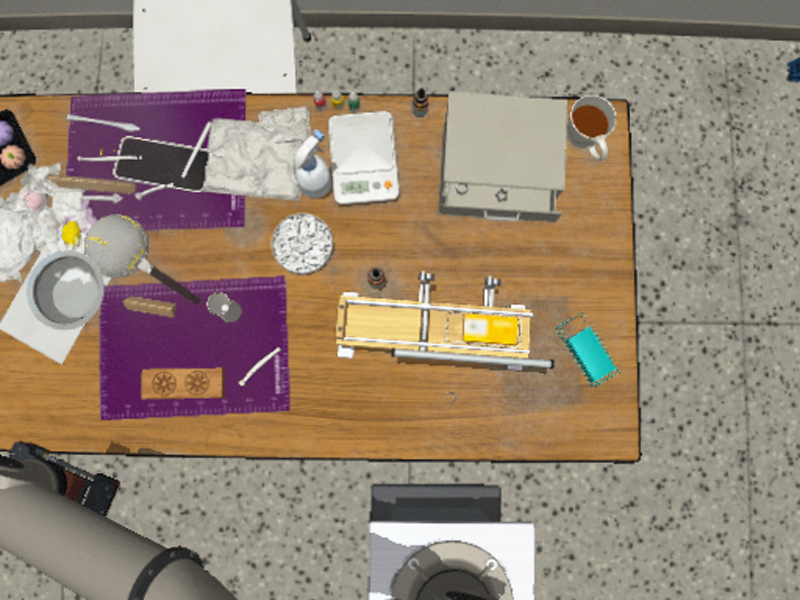

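View pics/side0.png

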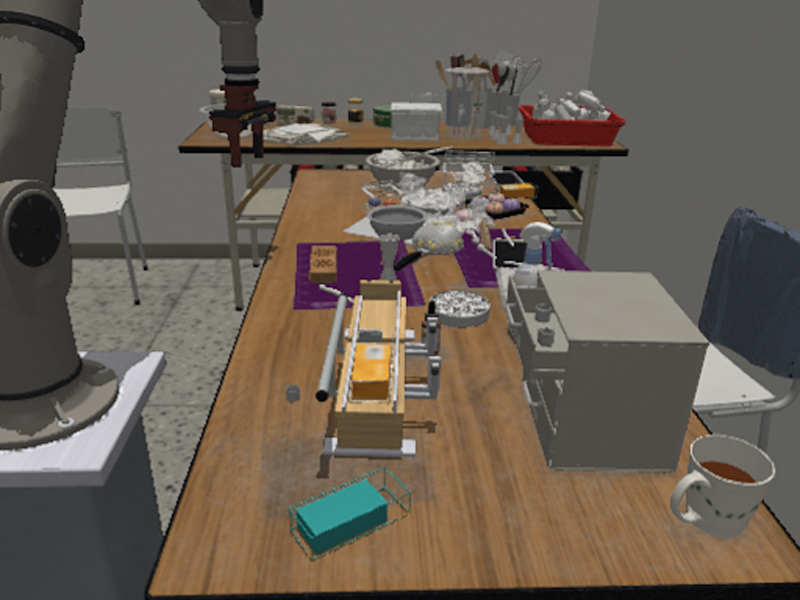

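The top view shows the chute at about (340–530, 295–365), the orange box in its channel at (490, 330), the bar's right end at (550, 364), and the turquoise box on the table at (590, 355). There are two candidates. The orange one in the channel at (490, 330) fits the description, and the turquoise one is the look-alike to leave alone. I'll confirm that in a crop.

```bash
cat > h.py <<'E'
import cv2,numpy as np
from station import readout, eyes
def ray(n,uv):
    c=eyes.get_calibration(n);K=np.array([[c['fx'],0,c['cx']],[0,c['fy'],c['cy']],[0,0,1]])
    p=cv2.undistortPoints(np.array(uv,float).reshape(-1,1,2),K,np.array(c['dist_coeffs'])).reshape(-1,2)
    R=np.array(c['R']);t=np.array(c['t']);return -R.T@t,np.c_[p,np.ones(len(p))]@R
def plane(n,uv,z):
    o,d=ray(n,uv);return o+d*((z-o[2])/d[:,2])[:,None]
def pix(n,X):
    c=eyes.get_calibration(n);K=np.array([[c['fx'],0,c['cx']],[0,c['fy'],c['cy']],[0,0,1]])
    return cv2.projectPoints(np.array(X,float).reshape(-1,1,3),cv2.Rodrigues(np.array(c['R']))[0],np.array(c['t']),K,np.array(c['dist_coeffs']))[0].reshape(-1,2)
E
python3 - <<'E'
from h import *
a=eyes.capture("top");b=eyes.capture("side")
cv2.imwrite("pics/a.png",a[:,:,::-1]);cv2.imwrite("pics/b.png",b[:,:,::-1])
cv2.imwrite("pics/top1.png",cv2.resize(a[165:245,205:365,::-1],(800,400),interpolation=cv2.INTER_CUBIC))
cv2.imwrite("pics/side1.png",cv2.resize(b[170:300,190:300,::-1],(506,598),interpolation=cv2.INTER_CUBIC))
for n,i,z in(("top",a,.109),("side",b,.109)):
    h=cv2.cvtColor(i,cv2.COLOR_RGB2HSV);m=cv2.inRange(h,(10,190,170),(28,255,255))
    k,_=cv2.findContours(m,0,2);k=max(k,key=cv2.contourArea);r=cv2.minAreaRect(k);bx=cv2.boxPoints(r)
    print(n,r,bx);print(plane(n,bx,z))
E
```

```text
top ((313.8500061035156, 210.44998168945312), (33.056190490722656, 17.486801147460938), 4.398705005645752) [[296.7     217.89998]
 [298.0412  200.46468]
 [331.      202.99998]
 [329.6588  220.43529]]
[[ 0.49406106 -0.01408882  0.109     ]
 [ 0.54479097 -0.01791588  0.109     ]
 [ 0.53865863 -0.11365337  0.109     ]
 [ 0.48789821 -0.10933233  0.109     ]]
side ((230.0, 242.0), (8.0, 0.0), 180.0) [[234. 242.]
 [234. 242.]
 [226. 242.]
 [226. 242.]]
[[ 0.50608038 -0.11251878  0.109     ]
 [ 0.50608038 -0.11251878  0.109     ]
 [ 0.48909501 -0.11227237  0.109     ]
 [ 0.48909501 -0.11227237  0.109     ]]
```

View pics/top1.png

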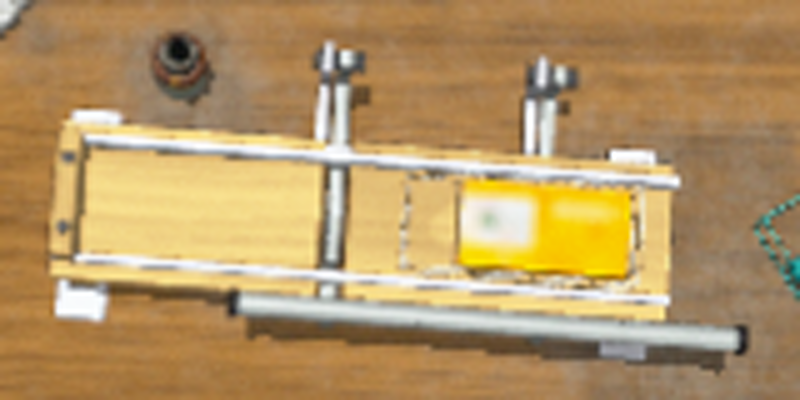

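View pics/side1.png

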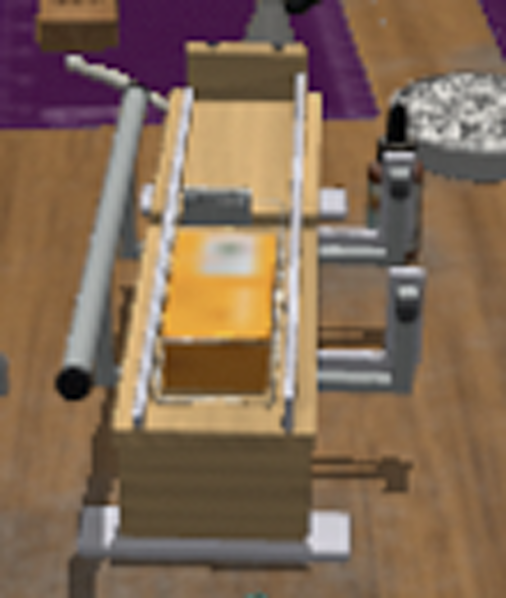

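The crops confirm it. The orange box, in a clear sleeve outlined from about x=405 to 640 in the top crop, lies in the channel, while the turquoise one lies on the table. The bar's ends are at (232, 302) and (745, 339) in the top crop. Next I'll fit the chute pose from these landmarks.

```bash
cat > fit.py <<'E'
from h import *
from scipy.optimize import least_squares
T=[((232,302),(-58,58,122)),((745,339),(-58,-238,122)),((665,318),(-47,-200,75)),((672,168),(47,-200,75)),((50,275),(-47,165,109)),((62,122),(47,165,109)),((668,300),(-34.5,-200,83)),((680,182),(34.5,-200,95))]
S=[((75,382),(-58,-238,122)),((135,92),(-58,58,122)),((115,430),(-47,-200,75)),((315,432),(47,-200,75)),((187,44),(-47,165,109)),((305,44),(47,165,109))]
up=lambda p,o,s:[(p[0]+.5)/s-.5+o[0],(p[1]+.5)/s-.5+o[1]]
tu=np.array([up(p,(205,165),5) for p,_ in T]);su=np.array([up(p,(190,170),4.6) for p,_ in S])
def W(q,P):
    P=np.array(P)/1000.;c,s=np.cos(q[2]),np.sin(q[2]);return np.c_[q[0]+c*P[:,0]-s*P[:,1],q[1]+s*P[:,0]+c*P[:,1],P[:,2]]
def f(q):return np.r_[pix("top",W(q,[x for _,x in T]))-tu,pix("side",W(q,[x for _,x in S]))-su].ravel()
def loc(q,X):
    c,s=np.cos(q[2]),np.sin(q[2]);d=X[:,:2]-q[:2];return np.c_[c*d[:,0]+s*d[:,1],-s*d[:,0]+c*d[:,1]]*1000
if __name__=="__main__":
    r=least_squares(f,[.52,.05,.05],loss="soft_l1");q=r.x;print(q,f(q).reshape(-1,2).round(1).tolist())
    np.save("q.npy",q)
    print("sleeve top",loc(q,plane("top",[up(p,(205,165),5) for p in((408,176),(403,268),(640,187),(632,285))],.109)).round(1))
    print("sleeve rear bottom side",loc(q,plane("side",[up(p,(190,170),4.6) for p in((157,400),(272,402))],.075)).round(1))
    print("targets",W(q,[(-58,-238,122),(-58,-195,86),(-29,-205,150),(-29,4,86),(0,82,75)]).round(4))
E
python3 fit.py
```

```text
[ 0.52288562  0.05780558 -0.05553495] [[-0.7, 0.9], [0.3, 0.5], [0.5, 1.3], [0.5, -0.2], [-1.1, 0.3], [-0.9, -1.3], [0.5, 0.4], [-0.1, 0.2], [0.6, 1.4], [0.3, 0.4], [-0.2, -0.3], [1.1, 0.3], [-3.8, -1.0], [3.6, -0.3]]
sleeve top [[  25.6  -40. ]
 [ -27.9  -40.4]
 [  28.5 -174.8]
 [ -28.8 -172.9]]
sleeve rear bottom side [[ -29.2 -176.3]
 [  24.6 -175.8]]
targets [[ 0.4518 -0.1766  0.122 ]
 [ 0.4542 -0.1337  0.086 ]
 [ 0.4826 -0.1453  0.15  ]
 [ 0.4942  0.0634  0.086 ]
 [ 0.5274  0.1397  0.075 ]]
```

```bash
cat > mv.py <<'E'
import sys
from h import *
from scipy.spatial.transform import Rotation as Ro
# constant row repeated n times which carries the tool from pose p,(rpy) to target x,y,z,yaw (pointing down)
def row(n,tgt,p=None,rpy=None):
    s=readout.state();p=s['position'] if p is None else np.array(p);o=s['orientation'] if rpy is None else rpy
    A=Ro.from_euler('xyz',o);B=Ro.from_euler('xyz',[np.pi,0,tgt[3]]);w=(A.inv()*B).as_rotvec()/n
    M=sum((A*Ro.from_rotvec(w*k)).as_matrix() for k in range(n));d=np.linalg.solve(M,np.array(tgt[:3])-p)
    return np.r_[d/.12,w/(np.pi/4)].round(4)
def chute(x,y,z):
    from fit import W
    return W(np.load("q.npy"),[(x,y,z)])[0]
E
python3 - <<'E'
from mv import *
t=[[.44,.38,.222,2.37],[.50,.10,.222,1.95],[*chute(-29,-196,200),1.5153]];print(t)
print(row(8,t[0]))
for i in(0,1):print(row(8,t[i+1],t[i][:3],[np.pi,0,t[i][3]]))
E
```

```text
[[0.44, 0.38, 0.222, 2.37], [0.5, 0.1, 0.222, 1.95], [np.float64(0.48305107633310584), np.float64(-0.136282568148744), np.float64(0.2), 1.5153]]
[-3.152e-01 -1.168e-01  2.000e-04 -2.000e-04  0.000e+00  6.490e-02]
[-0.2762 -0.1182 -0.      0.     -0.      0.0668]
[-0.2403 -0.0641  0.0229  0.     -0.      0.0692]
```

carry_out(steps=[{"tx":-0.315,"ty":-0.117,"wz":0.065},{"tx":-0.315,"ty":-0.117,"wz":0.065},{"tx":-0.315,"ty":-0.117,"wz":0.065},{"tx":-0.315,"ty":-0.117,"wz":0.065},{"tx":-0.315,"ty":-0.117,"wz":0.065},{"tx":-0.315,"ty":-0.117,"wz":0.065},{"tx":-0.315,"ty":-0.117,"wz":0.065},{"tx":-0.315,"ty":-0.117,"wz":0.065}], jaw=0.02)

```text
schema error: expected keys tx, ty, tz, wx, wy, wz
```

carry_out(steps=[{"tx":-0.276,"ty":-0.118,"wz":0.067},{"tx":-0.276,"ty":-0.118,"wz":0.067},{"tx":-0.276,"ty":-0.118,"wz":0.067},{"tx":-0.276,"ty":-0.118,"wz":0.067},{"tx":-0.276,"ty":-0.118,"wz":0.067},{"tx":-0.276,"ty":-0.118,"wz":0.067},{"tx":-0.276,"ty":-0.118,"wz":0.067},{"tx":-0.276,"ty":-0.118,"wz":0.067}])

```text
schema error: expected keys tx, ty, tz, wx, wy, wz
```

carry_out(steps=[{"tx":-0.24,"ty":-0.064,"wz":0.069},{"tx":-0.24,"ty":-0.064,"wz":0.069},{"tx":-0.24,"ty":-0.064,"wz":0.069},{"tx":-0.24,"ty":-0.064,"wz":0.069},{"tx":-0.24,"ty":-0.064,"wz":0.069},{"tx":-0.24,"ty":-0.064,"wz":0.069},{"tx":-0.24,"ty":-0.064,"wz":0.069},{"tx":-0.24,"ty":-0.064,"wz":0.069}])

```text
schema error: expected keys tx, ty, tz, wx, wy, wz
```

carry_out(steps=[{},{},{}])

```text
schema error: expected keys tx, ty, tz, wx, wy, wz
```

Run:
```python
from mv import *
t=[*chute(-29,-196,150),1.5153];print(readout.state()['position'],readout.state()['orientation'],readout.state()['width'],t)
print(row(4,t))
```

```text
[0.24007061 0.63050391 0.22206847] [-3.14052040e+00  6.38885808e-05  2.77778556e+00] 0.9998575545462909 [np.float64(0.48305107633310584), np.float64(-0.136282568148744), np.float64(0.15), 1.5153]
[-1.6249e+00 -7.3860e-01  1.5090e-01 -3.0000e-04  2.0000e-04  4.0190e-01]
```

All six keys are needed in each row, and nothing moved.

carry_out(steps=[{"tx":-0.315,"ty":-0.117,"tz":0,"wx":0,"wy":0,"wz":0.065},{"tx":-0.315,"ty":-0.117,"tz":0,"wx":0,"wy":0,"wz":0.065},{"tx":-0.315,"ty":-0.117,"tz":0,"wx":0,"wy":0,"wz":0.065},{"tx":-0.315,"ty":-0.117,"tz":0,"wx":0,"wy":0,"wz":0.065},{"tx":-0.315,"ty":-0.117,"tz":0,"wx":0,"wy":0,"wz":0.065},{"tx":-0.315,"ty":-0.117,"tz":0,"wx":0,"wy":0,"wz":0.065},{"tx":-0.315,"ty":-0.117,"tz":0,"wx":0,"wy":0,"wz":0.065},{"tx":-0.315,"ty":-0.117,"tz":0,"wx":0,"wy":0,"wz":0.065}], jaw=0.02)

```text
time: 1.0
position: [0.4406, 0.3787, 0.2226]
orientation: [3.142, 0.0, 2.367]
wrist_force: [1.1, 0.4, 0.1]
width: 0.507
finger_force: 0.0
```

carry_out(steps=[{"tx":-0.276,"ty":-0.118,"tz":0,"wx":0,"wy":0,"wz":0.067},{"tx":-0.276,"ty":-0.118,"tz":0,"wx":0,"wy":0,"wz":0.067},{"tx":-0.276,"ty":-0.118,"tz":0,"wx":0,"wy":0,"wz":0.067},{"tx":-0.276,"ty":-0.118,"tz":0,"wx":0,"wy":0,"wz":0.067},{"tx":-0.276,"ty":-0.118,"tz":0,"wx":0,"wy":0,"wz":0.067},{"tx":-0.276,"ty":-0.118,"tz":0,"wx":0,"wy":0,"wz":0.067},{"tx":-0.276,"ty":-0.118,"tz":0,"wx":0,"wy":0,"wz":0.067},{"tx":-0.276,"ty":-0.118,"tz":0,"wx":0,"wy":0,"wz":0.067}])

```text
time: 1.8
position: [0.4996, 0.099, 0.2227]
orientation: [3.141, 0.0, 1.946]
wrist_force: [0.4, 0.3, 0.5]
width: 0.509
finger_force: 0.0
```

carry_out(steps=[{"tx":-0.24,"ty":-0.064,"tz":0,"wx":0,"wy":0,"wz":0.069},{"tx":-0.24,"ty":-0.064,"tz":0,"wx":0,"wy":0,"wz":0.069},{"tx":-0.24,"ty":-0.064,"tz":0,"wx":0,"wy":0,"wz":0.069},{"tx":-0.24,"ty":-0.064,"tz":0,"wx":0,"wy":0,"wz":0.069},{"tx":-0.24,"ty":-0.064,"tz":0,"wx":0,"wy":0,"wz":0.069},{"tx":-0.24,"ty":-0.064,"tz":0,"wx":0,"wy":0,"wz":0.069},{"tx":-0.24,"ty":-0.064,"tz":0,"wx":0,"wy":0,"wz":0.069},{"tx":-0.24,"ty":-0.064,"tz":0,"wx":0,"wy":0,"wz":0.069}])

```text
time: 2.6
position: [0.4821, -0.1367, 0.2227]
orientation: [3.141, -0.0, 1.513]
wrist_force: [-0.1, -0.1, 0.3]
width: 0.512
finger_force: 0.0
```

carry_out(steps=[{"tx":0,"ty":0,"tz":0,"wx":0,"wy":0,"wz":0},{"tx":0,"ty":0,"tz":0,"wx":0,"wy":0,"wz":0}])

```text
time: 2.8
position: [0.4822, -0.1357, 0.2226]
orientation: [3.142, -0.0, 1.514]
wrist_force: [-0.0, 0.6, -0.3]
width: 0.512
finger_force: 0.0
```

Run:
```python
from mv import *
t=[*chute(-29,-196,145),1.5153];s=readout.state();print(s['position'],s['orientation'],s['width'],s['wrist_force'],t)
print(row(4,t))
```

```text
[ 0.48219909 -0.13569452  0.22264067] [ 3.14158579e+00 -3.59821397e-04  1.51401050e+00] 0.5116777579373296 [-0.00668525  0.59518613 -0.31441738] [np.float64(0.48305107633310584), np.float64(-0.136282568148744), np.float64(0.145), 1.5153]
[-1.200e-03  1.800e-03  1.618e-01  0.000e+00 -1.000e-04 -4.000e-04]
```

Position is good. I'll descend to z≈0.145 and look.

carry_out(steps=[{"tx":-0.001,"ty":0.002,"tz":0.162,"wx":0,"wy":0,"wz":0},{"tx":-0.001,"ty":0.002,"tz":0.162,"wx":0,"wy":0,"wz":0},{"tx":-0.001,"ty":0.002,"tz":0.162,"wx":0,"wy":0,"wz":0},{"tx":-0.001,"ty":0.002,"tz":0.162,"wx":0,"wy":0,"wz":0},{"tx":0,"ty":0,"tz":0,"wx":0,"wy":0,"wz":0}])

```text
time: 3.3
position: [0.4821, -0.1341, 0.1428]
orientation: [-3.137, -0.0, 1.518]
wrist_force: [-0.1, 0.1, 0.2]
width: 0.509
finger_force: 0.0
```

Run:
```python
from h import *
b=eyes.capture("side");cv2.imwrite("pics/side2.png",cv2.resize(b[140:290,160:320,::-1],(640,600),interpolation=cv2.INTER_CUBIC))
print(readout.state()['position'])
```

```text
[ 0.48286308 -0.13468961  0.14409829]
```

View pics/side2.png

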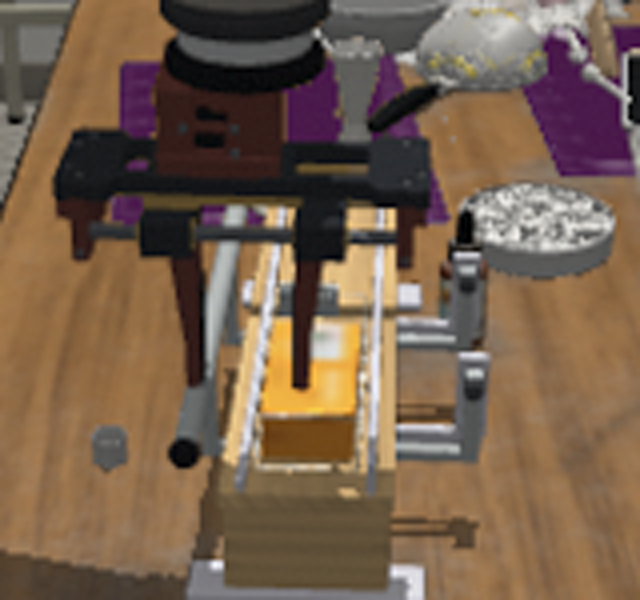

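Run:
```python
from h import *
from fit import *
q=np.load("q.npy");s=readout.state();P=loc(q,s['position'][None])[0];print(P)
uv=[[160+193.5/4-.5,140+388.5/4-.5],[160+300.5/4-.5,140+388.5/4-.5]]
print(loc(q,plane("side",uv,s['position'][2])))
X=W(q,[(-58,P[1],122),(-58,P[1],129),(-58,-238,122),(0,-176,75)]);print((pix("side",X)-[160,140])*4)
```

```text
[ -29.27612243 -194.41992791]
[[ -57.80991233 -208.60148212]
 [  -4.0819596  -206.35545666]]
[[195.35349672 408.74901203]
 [194.97959953 397.16324768]
 [185.87189312 456.21633237]
 [309.24161041 467.14814825]]
```

Both fingertips line up: one is over the bar at chute x −58, the other over the channel behind the mould. Now I'll press the bar down.

carry_out(steps=[{"tx":0,"ty":0,"tz":0.08,"wx":0,"wy":0,"wz":0},{"tx":0,"ty":0,"tz":0.07,"wx":0,"wy":0,"wz":0},{"tx":0,"ty":0,"tz":0.07,"wx":0,"wy":0,"wz":0},{"tx":0,"ty":0,"tz":0.07,"wx":0,"wy":0,"wz":0},{"tx":0,"ty":0,"tz":0.07,"wx":0,"wy":0,"wz":0},{"tx":0,"ty":0,"tz":0.07,"wx":0,"wy":0,"wz":0},{"tx":0,"ty":0,"tz":0.06,"wx":0,"wy":0,"wz":0},{"tx":0,"ty":0,"tz":0,"wx":0,"wy":0,"wz":0}])

```text
time: 4.15
position: [0.4839, -0.136, 0.0855]
orientation: [3.141, 0.0, 1.515]
wrist_force: [1.0, 0.7, 4.1]
width: 0.507
finger_force: 1.9
```

Run:
```python
from h import *
from fit import *
b=eyes.capture("side");cv2.imwrite("pics/side3.png",cv2.resize(b[140:290,160:320,::-1],(640,600),interpolation=cv2.INTER_CUBIC))
s=readout.state();q=np.load("q.npy");print(s['position'],loc(q,s['position'][None]),s['wrist_force'],s['ft_torque'])
```

```text
[ 0.48386369 -0.13604526  0.08593854] [[ -28.20181424 -195.71795595]] [0.42142866 0.4060064  4.04177896] [ 0.27406373 -0.18331925 -0.01537838]
```

View pics/side3.png

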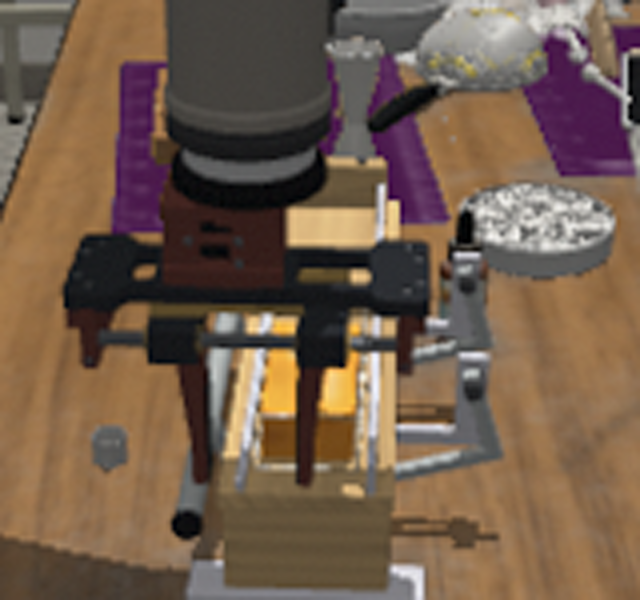

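The bar is down: its end moved from row 452 to 524 and the spring force reads 4 N. The second finger is behind the box at (305, 480). Quick check of the bar's angle and the finger's offset on the bar before I slide.

Run:
```python
from h import *
from fit import *
from mv import row,chute
q=np.load("q.npy")
X=W(q,[(-58,-238,79),(-58,-238,75),(-58,-196,79),(-58,-206,86),(-56,-206,86)]);print((pix("side",X)-[160,140])*4)
print(row(16,[*chute(-29,-2,85.5),1.5153]))
```

```text
[[188.41698247 527.83342452]
 [188.64800937 534.33891865]
 [197.27487804 479.9348756 ]
 [194.86415937 479.76888755]
 [198.71454311 479.85415639]]
[ 0.1009 -0.0004  0.0002  0.      0.     -0.    ]
```

Angle is right, about 0.29 rad. The finger sits about 4 mm inboard of the bar's axis, so I'll shift it 3 mm outward and start sliding gently.

carry_out(steps=[{"tx":0,"ty":-0.013,"tz":0,"wx":0,"wy":0,"wz":0},{"tx":0,"ty":-0.012,"tz":0,"wx":0,"wy":0,"wz":0},{"tx":0.03,"ty":0,"tz":0,"wx":0,"wy":0,"wz":0},{"tx":0.03,"ty":0,"tz":0,"wx":0,"wy":0,"wz":0},{"tx":0.03,"ty":0,"tz":0,"wx":0,"wy":0,"wz":0},{"tx":0.03,"ty":0,"tz":0,"wx":0,"wy":0,"wz":0},{"tx":0.03,"ty":0,"tz":0,"wx":0,"wy":0,"wz":0},{"tx":0.03,"ty":0,"tz":0,"wx":0,"wy":0,"wz":0}])

```text
time: 5.0
position: [0.4806, -0.1155, 0.0862]
orientation: [-3.141, 0.001, 1.513]
wrist_force: [-0.6, -6.4, 5.8]
width: 0.512
finger_force: 3.3
```

```bash
cat > st.py <<'E'
from h import *
from fit import *
import sys
b=eyes.capture("side");a=eyes.capture("top")
if len(sys.argv)>1:
    A=cv2.resize(a[165:245,205:365,::-1],(800,400),interpolation=cv2.INTER_CUBIC);B=cv2.resize(b[140:290,160:320,::-1],(640,600),interpolation=cv2.INTER_CUBIC)
    cv2.imwrite(f"pics/{sys.argv[1]}t.png",A);cv2.imwrite(f"pics/{sys.argv[1]}s.png",B)
s=readout.state();q=np.load("q.npy");print(s['time'],s['position'],loc(q,s['position'][None]).round(1),s['orientation'].round(3),s['wrist_force'].round(2),s['ft_torque'].round(3))
h=cv2.cvtColor(a,cv2.COLOR_RGB2HSV);m=cv2.inRange(h,(10,190,170),(28,255,255));k,_=cv2.findContours(m,0,2)
k=max(k,key=cv2.contourArea).reshape(-1,2);L=loc(q,plane("top",k,.109));print("orange",L.min(0).round(1),L.max(0).round(1))
E
python3 st.py m1
```

```text
5.1 [ 0.48059675 -0.11471704  0.08601334] [[ -32.6 -174.6]] [-3.140e+00  1.000e-03  1.514e+00] [-0.48 -3.35  4.79] [-0.883  0.164 -0.054]
orange [ -26.1 -155.2] [ 25.7 -59.5]
```

View pics/m1s.png

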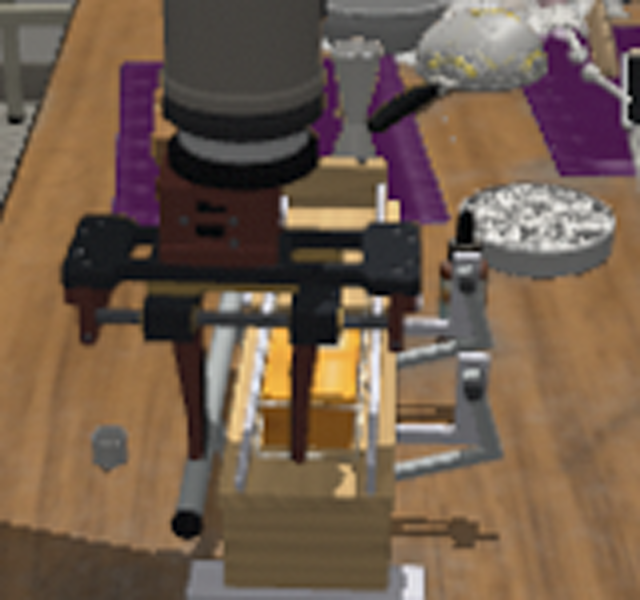

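The finger is on the bar, with a contact force of about 3 N on the box. I'll continue.

carry_out(steps=[{"tx":0.04,"ty":0.002,"tz":0,"wx":0,"wy":0,"wz":0},{"tx":0.04,"ty":0.002,"tz":0,"wx":0,"wy":0,"wz":0},{"tx":0.04,"ty":0.002,"tz":0,"wx":0,"wy":0,"wz":0},{"tx":0.04,"ty":0.002,"tz":0,"wx":0,"wy":0,"wz":0},{"tx":0.04,"ty":0,"tz":0,"wx":0,"wy":0,"wz":0},{"tx":0.04,"ty":0,"tz":0,"wx":0,"wy":0,"wz":0},{"tx":0.04,"ty":0,"tz":0,"wx":0,"wy":0,"wz":0},{"tx":0.04,"ty":0,"tz":0,"wx":0,"wy":0,"wz":0}])

```text
time: 5.9
position: [0.4836, -0.0771, 0.086]
orientation: [-3.14, 0.001, 1.513]
wrist_force: [0.1, -5.7, 6.2]
width: 0.512
finger_force: 3.2
```

```bash
python3 st.py
```

```text
6.0 [ 0.48363877 -0.07609908  0.08593953] [[ -31.8 -135.9]] [-3.14   0.     1.515] [ 0.58 -2.28  4.38] [-0.665  0.134  0.032]
orange [ -25.4 -114.6] [ 27.1 -21.6]
```

carry_out(steps=[{"tx":0.04,"ty":0.002,"tz":0,"wx":0,"wy":0,"wz":0},{"tx":0.04,"ty":0.002,"tz":0,"wx":0,"wy":0,"wz":0},{"tx":0.04,"ty":0.002,"tz":0,"wx":0,"wy":0,"wz":0},{"tx":0.04,"ty":0,"tz":0,"wx":0,"wy":0,"wz":0},{"tx":0.04,"ty":0,"tz":0,"wx":0,"wy":0,"wz":0},{"tx":0.04,"ty":0,"tz":0,"wx":0,"wy":0,"wz":0},{"tx":0.04,"ty":0,"tz":0,"wx":0,"wy":0,"wz":0},{"tx":0.04,"ty":0,"tz":0,"wx":0,"wy":0,"wz":0}])

```text
time: 6.8
position: [0.4872, -0.0372, 0.0859]
orientation: [-3.141, -0.0, 1.515]
wrist_force: [1.1, -3.8, 3.7]
width: 0.514
finger_force: 2.3
```

carry_out(steps=[{"tx":0.04,"ty":0,"tz":0,"wx":0,"wy":0,"wz":0},{"tx":0.04,"ty":0,"tz":0,"wx":0,"wy":0,"wz":0},{"tx":0.04,"ty":0,"tz":0,"wx":0,"wy":0,"wz":0},{"tx":0.04,"ty":0,"tz":0,"wx":0,"wy":0,"wz":0},{"tx":0.04,"ty":0,"tz":0,"wx":0,"wy":0,"wz":0},{"tx":0.04,"ty":0,"tz":0,"wx":0,"wy":0,"wz":0},{"tx":0.04,"ty":0,"tz":0,"wx":0,"wy":0,"wz":0},{"tx":0.04,"ty":0,"tz":0,"wx":0,"wy":0,"wz":0}])

```text
time: 7.6
position: [0.4896, 0.001, 0.0861]
orientation: [-3.142, -0.0, 1.515]
wrist_force: [0.4, -3.9, 3.0]
width: 0.512
finger_force: 2.3
```

```bash
python3 st.py
```

```text
7.7 [0.48969832 0.00187118 0.08608137] [[-30.  -57.7]] [-3.141e+00 -1.000e-03  1.516e+00] [1.48 0.26 2.3 ] [-0.161  0.092  0.059]
orange [-23.6 -22.5] [27.6 56.2]
```

```bash
python3 st.py m2
```

```text
7.8 [0.48967215 0.00173174 0.08612369] [[-30.  -57.8]] [-3.141e+00 -1.000e-03  1.516e+00] [0.89 1.63 3.76] [ 0.102  0.126 -0.02 ]
orange [-23.6 -22.3] [27.6 56.2]
```

View pics/m2s.png

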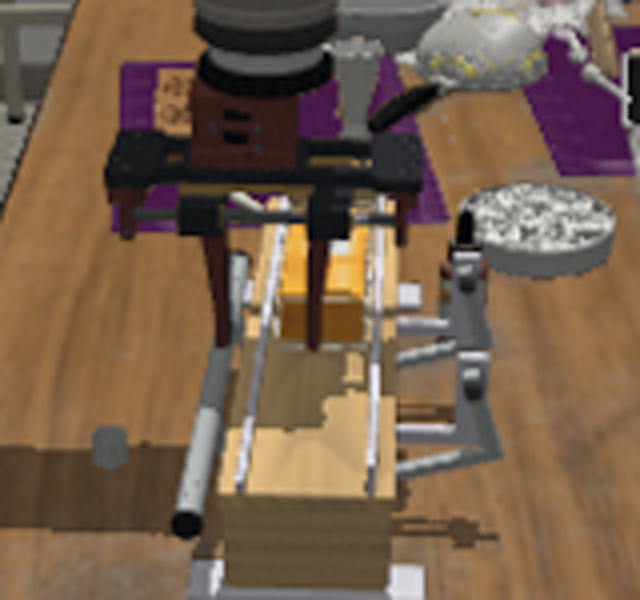

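The bar is still down, with its end at row 524, and the box is flat and moving with the finger. I'll continue.

carry_out(steps=[{"tx":0.04,"ty":0,"tz":0,"wx":0,"wy":0,"wz":0},{"tx":0.04,"ty":0,"tz":0,"wx":0,"wy":0,"wz":0},{"tx":0.04,"ty":0,"tz":0,"wx":0,"wy":0,"wz":0},{"tx":0.04,"ty":0,"tz":0,"wx":0,"wy":0,"wz":0},{"tx":0.04,"ty":0,"tz":0,"wx":0,"wy":0,"wz":0},{"tx":0.04,"ty":0,"tz":0,"wx":0,"wy":0,"wz":0},{"tx":0.04,"ty":0,"tz":0,"wx":0,"wy":0,"wz":0},{"tx":0.04,"ty":0,"tz":0,"wx":0,"wy":0,"wz":0}])

```text
time: 8.6
position: [0.4918, 0.0391, 0.0862]
orientation: [3.142, 0.0, 1.515]
wrist_force: [0.9, -4.8, 5.0]
width: 0.507
finger_force: 3.0
```

carry_out(steps=[{"tx":0.02,"ty":0,"tz":0,"wx":0,"wy":0,"wz":0},{"tx":0.02,"ty":0,"tz":0,"wx":0,"wy":0,"wz":0},{"tx":0.02,"ty":0,"tz":0,"wx":0,"wy":0,"wz":0},{"tx":0.02,"ty":0,"tz":0,"wx":0,"wy":0,"wz":0},{"tx":0.02,"ty":0,"tz":0,"wx":0,"wy":0,"wz":0},{"tx":0.02,"ty":0,"tz":0,"wx":0,"wy":0,"wz":0}])

```text
time: 9.2
position: [0.4926, 0.0533, 0.0862]
orientation: [-3.142, 0.0, 1.515]
wrist_force: [-0.0, -5.2, 5.3]
width: 0.509
finger_force: 3.1
```

```bash
python3 st.py
```

```text
9.3 [0.49258137 0.05377995 0.08616146] [[-30.   -5.7]] [-3.142 -0.     1.515] [ 0.72 -3.73  5.45] [-0.921  0.017 -0.002]
orange [-23.   41.6] [ 27.9 108.1]
```

carry_out(steps=[{"tx":0.012,"ty":0,"tz":0,"wx":0,"wy":0,"wz":0},{"tx":0.012,"ty":0,"tz":0,"wx":0,"wy":0,"wz":0},{"tx":0.012,"ty":0,"tz":0,"wx":0,"wy":0,"wz":0},{"tx":0.012,"ty":0,"tz":0,"wx":0,"wy":0,"wz":0},{"tx":0.012,"ty":0,"tz":0,"wx":0,"wy":0,"wz":0}])

```text
time: 9.8
position: [0.4929, 0.0604, 0.0862]
orientation: [-3.142, 0.0, 1.515]
wrist_force: [-0.6, -5.7, 5.6]
width: 0.506
finger_force: 3.2
```

carry_out(steps=[{"tx":0.01,"ty":0,"tz":0,"wx":0,"wy":0,"wz":0},{"tx":0.01,"ty":0,"tz":0,"wx":0,"wy":0,"wz":0}])

```text
time: 10.0
position: [0.493, 0.0627, 0.0862]
orientation: [-3.141, 0.0, 1.515]
wrist_force: [-0.3, -6.2, 4.9]
width: 0.511
finger_force: 3.2
```

carry_out(steps=[{"tx":0.01,"ty":0,"tz":0,"wx":0,"wy":0,"wz":0},{"tx":0.01,"ty":0,"tz":0,"wx":0,"wy":0,"wz":0}])

```text
time: 10.2
position: [0.4931, 0.0637, 0.0862]
orientation: [-3.142, 0.002, 1.513]
wrist_force: [-0.6, -11.7, 7.2]
width: 0.513
finger_force: 6.3
```

carry_out(steps=[{"tx":0.008,"ty":0,"tz":0,"wx":0,"wy":0,"wz":0}])

```text
time: 10.3
position: [0.4931, 0.0638, 0.0862]
orientation: [-3.141, 0.003, 1.512]
wrist_force: [0.3, -13.8, 8.6]
width: 0.512
finger_force: 7.4
```

```bash
python3 st.py
```

```text
10.4 [0.49311283 0.06371191 0.08618342] [[-30.1   4.2]] [-3.141e+00  3.000e-03  1.512e+00] [ -0.07 -10.88   7.61] [-2.582  0.192 -0.178]
orange [-23.  56.] [ 27.9 117. ]
```

The mould is home: the force jumped at chute TCP y +4, as predicted. I'll back off while still holding the gate down, check, then let it up slowly.

carry_out(steps=[{"tx":-0.02,"ty":0,"tz":0,"wx":0,"wy":0,"wz":0},{"tx":-0.02,"ty":0,"tz":0,"wx":0,"wy":0,"wz":0},{"tx":-0.03,"ty":0,"tz":0,"wx":0,"wy":0,"wz":0},{"tx":-0.03,"ty":0,"tz":0,"wx":0,"wy":0,"wz":0},{"tx":0,"ty":0,"tz":0,"wx":0,"wy":0,"wz":0}])

```text
time: 10.9
position: [0.4925, 0.0546, 0.0861]
orientation: [-3.141, -0.001, 1.515]
wrist_force: [-0.1, 3.6, 3.6]
width: 0.512
finger_force: 1.7
```

```bash
python3 st.py m3
```

```text
11.0 [0.49248469 0.05462005 0.08602858] [[-30.2  -4.9]] [-3.141 -0.     1.515] [-0.26  2.12  3.73] [ 0.5    0.096 -0.042]
orange [-23.   43.2] [ 27.9 117. ]
```

View pics/m3s.png

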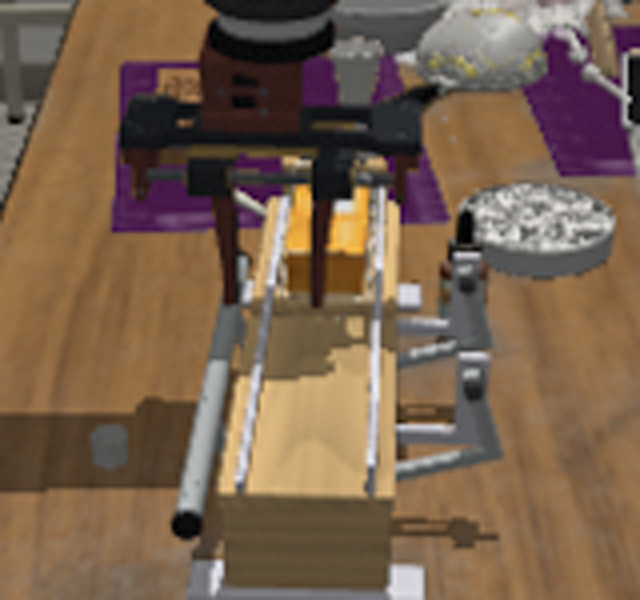

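The box stayed home (front edge still at +117) and the finger is clear. I'll lift straight up now.

carry_out(steps=[{"tx":0,"ty":0,"tz":-0.06,"wx":0,"wy":0,"wz":0},{"tx":0,"ty":0,"tz":-0.06,"wx":0,"wy":0,"wz":0},{"tx":0,"ty":0,"tz":-0.06,"wx":0,"wy":0,"wz":0},{"tx":0,"ty":0,"tz":-0.06,"wx":0,"wy":0,"wz":0},{"tx":0,"ty":0,"tz":-0.06,"wx":0,"wy":0,"wz":0},{"tx":0,"ty":0,"tz":-0.06,"wx":0,"wy":0,"wz":0},{"tx":0,"ty":0,"tz":-0.08,"wx":0,"wy":0,"wz":0},{"tx":0,"ty":0,"tz":-0.1,"wx":0,"wy":0,"wz":0}])

```text
time: 11.8
position: [0.4918, 0.054, 0.1513]
orientation: [-3.14, 0.001, 1.515]
wrist_force: [0.0, 0.5, -0.4]
width: 0.512
finger_force: 0.0
```

carry_out(steps=[{"tx":0,"ty":0,"tz":-0.2,"wx":0,"wy":0,"wz":0},{"tx":0,"ty":0,"tz":-0.2,"wx":0,"wy":0,"wz":0},{"tx":-0.2,"ty":0,"tz":-0.2,"wx":0,"wy":0,"wz":0},{"tx":-0.3,"ty":0,"tz":-0.2,"wx":0,"wy":0,"wz":0},{"tx":-0.3,"ty":0,"tz":0,"wx":0,"wy":0,"wz":0},{"tx":-0.3,"ty":0,"tz":0,"wx":0,"wy":0,"wz":0},{"tx":-0.3,"ty":0,"tz":0,"wx":0,"wy":0,"wz":0},{"tx":0,"ty":0,"tz":0,"wx":0,"wy":0,"wz":0}])

```text
time: 12.6
position: [0.4819, -0.1187, 0.2478]
orientation: [3.141, 0.001, 1.507]
wrist_force: [-0.4, 0.6, 0.1]
width: 0.51
finger_force: 0.0
```

```bash
python3 st.py m4; python3 -c "
import cv2,numpy as np
a=cv2.imread('pics/m4t.png');b=cv2.resize(cv2.imread('pics/m4s.png'),(267,250));c=np.zeros((600,800,3),np.uint8);c[:333,:667]=cv2.resize(a,(667,333));b=cv2.imread('pics/m4s.png')[150:417];c[333:,:640]=b;cv2.imwrite('pics/m4.png',c)"
```

```text
12.7 [ 0.48280035 -0.11400251  0.24721334] [[ -30.5 -173.8]] [-3.141 -0.     1.513] [ 0.57  0.62 -0.26] [0.021 0.072 0.031]
orange [-23.7  20.7] [ 27.9 117. ]
```

View pics/m4.png

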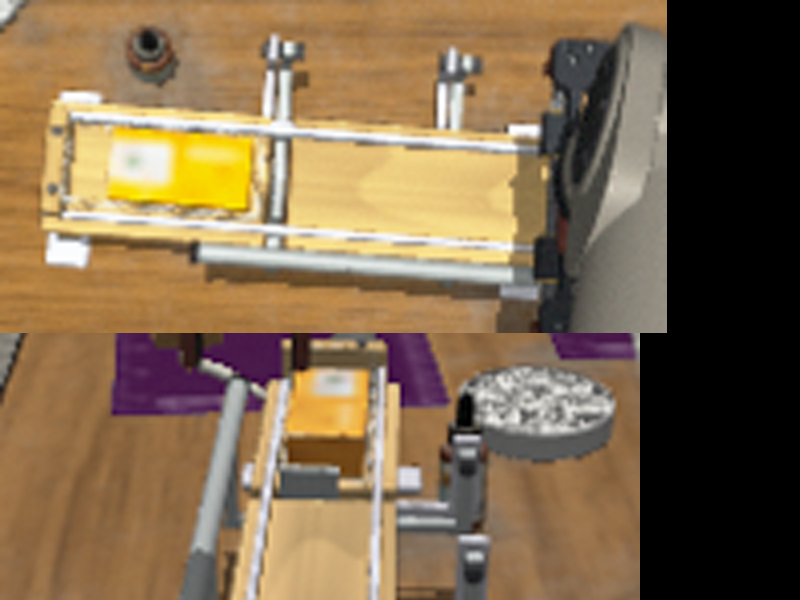

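The mould is home against the stop, and the blade stands fully up behind it. The bar is back at its start height and the robot is clear of everything. Handing in.

```bash
python3 -c "
from station import ticket;print(ticket.job_done())"
```

```text
the job is handed in; nothing more can be done
None
```

I slid the orange mould home against the end stop with the gate held down throughout, let the gate come up behind it, touched nothing else that I could see, and handed the job in at about 12.7 s of robot time.

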